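# Tip the hanging cup of quail eggs into the bowl

### The arm

A 6-joint arm with a two-finger parallel gripper is mounted at the origin on the work surface. World frame = base frame: x ahead of the robot, y to its left, z up, the work surface at z = 0. Lengths are in m, angles in rad, forces in N, time in s.
With the tool pointing down it reaches from about 0.25 to 0.725 m from the base axis. Payload 4 kg.
Tool frame: the origin (TCP) lies on the centre line of the jaws, within the pads' length; the fingertips stand ahead of it and the grasp point (between the pads) lies 11 mm behind it (bot.tip_extent is the z of the fingertips in the tool frame, in m); z points along the fingers, y is the direction in which the jaws open and shut (so a half turn about z gives the same grasp; the last joint's range is limited). The gripper opens to 85 mm and grips with 20 to 120 N. Pads are 22 mm wide; open, the fingers measure 114 mm over their backs; the gripper's body (76 mm by 85 mm) begins 54 mm behind the grasp point. The pads swing forward as they close: fully open they stand 13 mm farther back than shut.
Start: joints at [1.276, 0.241, 0.005, 1.335, 0, 1.571], TCP at [0.145, 0.478, 0.239] pointing down, gripper open.
Joint ranges: [-2.72, 2.72], [-1.05, 1.87], [-1.09, 1.28], [-1.99, 2.15], [-1.42, 1.44], [-3.14, 3.14]. Speed limits (rad/s): [2.79, 2.79, 3.14, 3.14, 3.14, 3.14].

### API

Orientations are given as a unit quaternion [x, y, z, w].
In Python, from workcell import bot gives the robot as it stands.
- The arm moves only by the shell command python3 -m jog 'ROWS'. ROWS is JSON, a list that holds one entry, the list of rows, each a list of 7 numbers: the shift along the world's x, y, z in m, then the turn, a rotation vector about the world's x, y, z in degrees, then the closure in counts, from 0 (fully open) to 255 (shut). In form: [[[tx, ty, tz, ax, ay, az, fingers], ...]]. A call has 1 to 10 rows; each row is the pose to reach, as a shift and turn from the pose commanded when the call began; what a row does not reach only later rows make up. A row lasts 1/12 s, in which the tool goes at most 41.7 mm and 7.16 degrees, less where a joint would pass 70% of its speed; a pose out of reach is approached as far as the arm can. A call with a gripper value outside its range is refused whole. The fingers move at their own pace and stop on an object; the grip force is fixed at half the most. Time passes only in rows, so rows that repeat a pose let the fingers close. It gives the time, the measured TCP pose, the force and the opening at its end, in the units of the state.
- bot.get_obs(): the state, without advancing time (a new reading comes with each control period).
- bot.camera(name): name is "scene" or "top" or "wrist"; returns the picture (400x640x3 uint8, blue, green, red); there is no depth.
- bot.camera_model(name): a dict with "K" (3x3 intrinsics, pixels), "T" (4x4, takes a point from camera to world coordinates). Camera axes: x right, y down, z forward; pixel columns grow to the right and rows downward; lengths in m; the calibration is good to about 2 mm. A picture is of the moment at which its call begins: read the wrist's pose just before it. camera_model takes no time and is no camera call; for the wrist camera it gives the pose at the moment of the call.
- bot.job_done(): hands the job in, once; it reports no verdict.
The state is a dict: "clock": time; "joint_pos": joint angles; "joint_vel": joint speeds; "tau": joint torques, N m; "eef_pos": TCP position; "tool_rot": TCP orientation; "ft_force": force on the tool from outside, world axes, zero at the start; "ft_torque": the same for the moment, N m; "grip_width": finger opening in m.
Only numpy, scipy, OpenCV 4.12 (cv2) and the standard library are available. Lean on these libraries where they do the work, as an engineer would, in place of code of your own. Each camera call takes 0.05 s, during which the arm holds its last target. There are 200 camera calls.

### The job

Lift the cup that holds the quail eggs straight up off the rail it hangs on, and tip all four eggs into the white bowl. Then stand the empty cup upright inside the drip tray, setting it down gently, and let go. Leave the bowl, the two empty cups on the rail and everything else on the counter where they are.

Things in the scene. Friction and masses are not known exactly. Their poses are not given: they have to be found in the camera images.
- egg_cup: Square steel cup, open above, 60 by 60 outside, height 70, walls and floor 3 thick, 120 g; the one hanging cup with eggs in it. Origin: centre of its underside (84 above the counter when hung); z up. At +x, away from the robot, a hook 24 wide: a 4 thick strip level with the rim, out to 45 from the middle, then a leg splaying 15 down behind the bar, out to 51. It must rise 18 to come off.
- egg_cup_rim (a point): Centre of the egg cup's mouth, 70 above its underside.
- rail_stand: Fixed steel stand: two flat level bars along its y, 310 long, 6 thick in x, at heights 140 to 150 and (6 further forward) 95 to 107; end posts 150 high on feet 100 long. Origin: on the counter below the bars' middle. Three cups hang on the -x side (towards the robot), axes 39 in front of the bars' mid-plane, at about y = -105, 0 and 105, in any order; grip them across y.
- bowl: White ceramic bowl, loose, rim diameter 150, height 60, 450 g. Origin: centre of its underside.
- tray: Fixed square aluminium drip tray, 160 by 160 outside, walls 4 thick and 18 high, floor 4 thick. Origin: centre of its underside; x and y along its sides.
- short_cup: Empty round steel cup hanging on the rail, diameter 60, height 52, same hook. Origin: centre of its underside, z up.
- slim_cup: Empty round steel cup hanging on the rail, diameter 44, height 85, same hook. Origin: centre of its underside, z up.
- egg0: One of four peeled quail eggs, white, hard and slippery, 20 in diameter and 24 long, 10 g, in the egg cup at the start. Origin: its middle; x along its length.
- egg1: One of four peeled quail eggs, white, hard and slippery, 20 in diameter and 24 long, 10 g, in the egg cup at the start. Origin: its middle; x along its length.
- egg2: One of four peeled quail eggs, white, hard and slippery, 20 in diameter and 24 long, 10 g, in the egg cup at the start. Origin: its middle; x along its length.
- egg3: One of four peeled quail eggs, white, hard and slippery, 20 in diameter and 24 long, 10 g, in the egg cup at the start. Origin: its middle; x along its length.
- sauce_bottle: Upright amber sauce bottle with a red cap, loose bystander, diameter 52, height 165. Origin: centre of its underside.
- shaker: Upright glass shaker with a steel cap, loose bystander, diameter 42, height 85. Origin: centre of its underside.
- dish: Small blue-glazed dipping dish, loose bystander, diameter 84, height 24. Origin: centre of its underside.
There are look-alikes about, which are no part of the job. Leave any green look-alike of the egg_cup alone. What is shaped like the slim_cup but green is not meant.

How it is judged:
On the way, in this order (a step that is already met when the one before it is completed fails the run):
1. the egg cup is lifted off the rail, still upright (z of egg_cup in the frame of rail_stand above 0.118 m and angle between egg_cup's own z axis and vertical below 0.6 rad), for 0.1 s.
2. all four eggs are in the bowl (horizontal distance between each of egg0, egg1, egg2, egg3 and bowl below 0.07 m and height (world z) of each of egg0, egg1, egg2, egg3 below 0.065 m), for 0.2 s.
At the end, for the whole second after the job is handed in: All four eggs lie still in the bowl (centres within 70 mm of its axis and below 65 mm), the bowl upright; the egg cup stands upright (within 0.1 rad) and still on the tray's floor, its axis within 50 mm of the tray's middle in the tray's x and y; the short and the slim cup still hang on the rail (all of step 2 and linear speed of each of egg0, egg1, egg2, egg3 below 0.05 m/s and x of egg_cup in the frame of tray between -0.05 and 0.05 m and y of egg_cup in the frame of tray between -0.05 and 0.05 m and z of egg_cup in the frame of tray below 0.012 m and angle between egg_cup's own z axis and vertical below 0.1 rad and linear speed of egg_cup below 0.03 m/s and angle between bowl's own z axis and vertical below 0.15 rad and height (world z) of short_cup above 0.092 m and height (world z) of slim_cup above 0.059 m); the robot touches nothing.
It fails at once if the egg cup is dropped (moving at over 0.7 m/s with no finger on it) (linear speed of egg_cup above 0.7 m/s and contact force between the fingers and egg_cup below 0.05 N).
It fails at once if the short or the slim cup is shifted by more than 30 mm (distance of any of short_cup, slim_cup from where it was at the start of the episode above 0.03 m).
It fails at once if the bowl is shifted by more than 40 mm (distance of bowl from where it was at the start of the episode above 0.04 m).
It fails at once if a bystander (sauce bottle, shaker, dish) is shifted by more than 30 mm or knocked over (distance of any of sauce_bottle, shaker, dish from where it was at the start of the episode above 0.03 m or angle between any of sauce_bottle, shaker, dish's own z axis and vertical above 0.5 rad).
It also fails if it takes over 62 s, if anything falls off the work surface, if the arm or the gripper's body presses on something with over 40 N, if the wrist force passes 120 N, or if a joint passes its speed limit or range.

## Working session

There is one attempt and no reset: what is moved stays moved. The work goes in short steps, Python scripts to look and compute and a shell command to move; the robot and the scene stay as the last step left them, time stands still between calls to the robot, and variables do not carry over. Pictures are saved under pics/ and viewed, about 8 in all and at most 12, crops included, and the job is handed in when it is done.

```bash
mkdir -p pics
cat > h.py <<'E'
import numpy as np, cv2
from workcell import bot
def ray(name,u,v,M=None):
    M=M or bot.camera_model(name); K=np.array(M["K"]);T=np.array(M["T"])
    d=T[:3,:3]@np.linalg.inv(K)@[u,v,1]; return T[:3,3],d
def onz(name,u,v,z,M=None):
    o,d=ray(name,u,v,M); return o+d*(z-o[2])/d[2]
def proj(name,p,M=None):
    M=M or bot.camera_model(name);K=np.array(M["K"]);T=np.array(M["T"])
    q=K@(T[:3,:3].T@(np.array(p)-T[:3,3])); return q[:2]/q[2]
E
python3 - <<'E'
from h import *
for n in("top","scene"):
    cv2.imwrite(f"pics/{n}0.png",bot.camera(n)); M=bot.camera_model(n); print(n,np.round(M["T"],3).tolist(),np.round(M["K"],1).tolist())
o=bot.get_obs();print(o, bot.tip_extent)
E
```

```text
top [[-0.02, -0.986, 0.166, 0.423], [-1.0, 0.021, 0.003, 0.014], [-0.007, -0.166, -0.986, 1.067], [0.0, 0.0, 0.0, 1.0]] [[457.7, 0.0, 315.6], [0.0, 457.7, 199.9], [0.0, 0.0, 1.0]]
scene [[0.66, 0.655, -0.369, 0.982], [0.751, -0.566, 0.339, -0.365], [0.013, -0.501, -0.865, 1.021], [0.0, 0.0, 0.0, 1.0]] [[483.6, 0.0, 329.4], [0.0, 483.6, 197.7], [0.0, 0.0, 1.0]]
{'clock': 0.1, 'joint_pos': array([1.27599424e+00, 2.41337178e-01, 3.90809293e-03, 1.33518609e+00,
       2.09733480e-05, 1.57080498e+00]), 'joint_vel': array([ 2.79115440e-03, -1.62592655e-03,  2.77952717e-03, -6.18689210e-04,
        1.38744196e-05, -1.08604194e-03]), 'tau': array([-4.12686495e-04, -3.73138046e+01,  2.53009593e+01,  1.08412182e-02,
       -7.39224242e-05,  8.60635083e-06]), 'eef_pos': array([0.14511778, 0.47793263, 0.23852094]), 'tool_rot': array([ 1.46872085e-01,  9.89155076e-01, -8.98023112e-04, -1.43934268e-04]), 'ft_force': array([-1.01388296,  0.20132478, -0.48678587]), 'ft_torque': array([ 0.00541669, -0.02472631, -0.02199984]), 'grip_width': 0.08543264157128876} 0.008
```

View pics/top0.png

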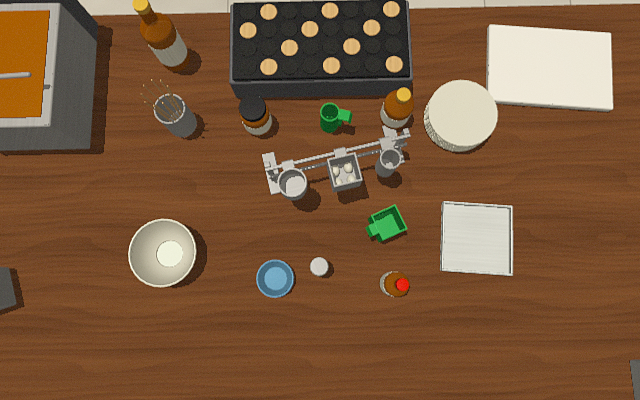

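View pics/scene0.png

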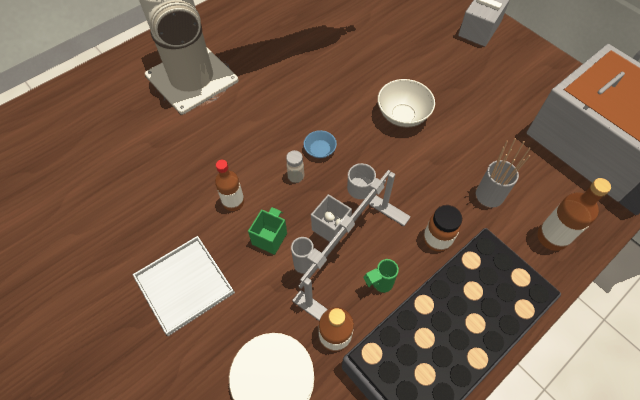

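Run:
```python
from h import *
t=cv2.imread("pics/top0.png")[110:220,250:430]; s=cv2.imread("pics/scene0.png")[150:320,240:420]
a=cv2.resize(t,None,fx=4,fy=4,interpolation=2); b=cv2.resize(s,None,fx=3,fy=3,interpolation=2)
cv2.imwrite("pics/c1.png",a); 
cv2.imwrite("pics/c1.png",np.hstack([cv2.resize(t,(440,270),interpolation=2),cv2.resize(s,(360,340),interpolation=2)[:270]])) if 0 else None
# measurements
img=cv2.imread("pics/top0.png")
hsv=cv2.cvtColor(img,cv2.COLOR_BGR2HSV)
m=((hsv[...,1]<70)&(hsv[...,2]>110)).astype(np.uint8)
for nm,(x0,y0,x1,y1) in dict(bowl=(110,205,215,300),tray=(430,190,525,285)).items():
    k=np.zeros_like(m);k[y0:y1,x0:x1]=m[y0:y1,x0:x1]
    c=max(cv2.findContours(k,0,2)[0],key=cv2.contourArea); r=cv2.minAreaRect(c); e=cv2.fitEllipse(c)
    print(nm,r,e); z=.06 if nm=="bowl" else .018
    print(onz("top",*(e[0] if nm=="bowl" else r[0]),z))
    if nm=="tray": P=[onz("top",*p,z)[:2] for p in cv2.boxPoints(r)];print(np.round(P,3),np.mean(P,0))
for nm,p,z in [("egg mouth c",(345,170),.154),("bar L",(274,166),.15),("bar R",(408,140),.15),("bottle cap",(402,285),.165),("shaker cap",(319,267),.085),("dish",(275,278),.024),("greencup",(387,221),.07),("mug",(331,117),.08),("jar",(254,112),.1),("bot2 cap",(404,94),.12),("short",(292,183),.154),("slim",(391,158),.154)]:
    print(nm,np.round(onz("top",*p,z),3))
```

```text
bowl ((162.0, 252.5), (67.0, 68.0), 90.0) ((161.84881591796875, 252.48484802246094), (65.65116119384766, 69.46748352050781), 42.656471252441406)
[0.48296573 0.35761187 0.06      ]
tray ((476.5649719238281, 237.9631805419922), (72.74532318115234, 72.64279174804688), 1.4688007831573486) ((479.7647399902344, 237.8431396484375), (79.74855041503906, 98.71520233154297), 102.2522201538086)
[ 0.5039932  -0.34828129  0.018     ]
[[ 0.426 -0.258]
 [ 0.592 -0.273]
 [ 0.584 -0.441]
 [ 0.418 -0.421]] [ 0.50508407 -0.34832156]
egg mouth c [ 0.638 -0.044  0.154]
bar L [0.65  0.102 0.15 ]
bar R [ 0.7   -0.177  0.15 ]
bottle cap [ 0.405 -0.146  0.165]
shaker cap [0.444 0.013 0.085]
dish [0.423 0.113 0.024]
greencup [ 0.541 -0.138  0.07 ]
mug [ 0.778 -0.021  0.08 ]
jar [0.787 0.15  0.1  ]
bot2 cap [ 0.813 -0.18   0.12 ]
short [0.613 0.065 0.154]
slim [ 0.661 -0.139  0.154]
```

View pics/c1.png

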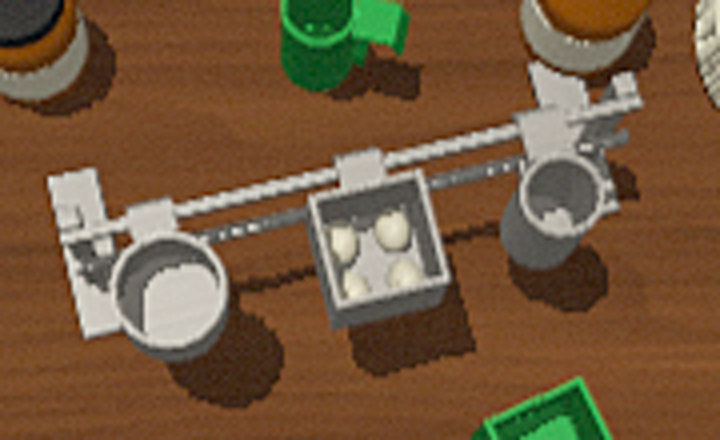

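The middle hanging cup at top-view px (345,170) is grey, square and holds four white eggs, so it is the egg cup. The look-alikes to leave are the green square cup at (387,221) and the green slim cup at (331,117). The other two hanging cups, at (292,183) and (391,158), are round and empty.

Run:
```python
from h import *
f=lambda x,y,z=.15:onz("top",250+x/4,110+y/4,z)
# crop-c1 points: bar ends, egg rim corners (outer)
L,R=f(65,238),f(640,100); d=L-R; print("bar len",np.linalg.norm(d[:2]),"yaw",np.degrees(np.arctan2(-d[0],d[1])))
C=[f(*p,.154) for p in [(309,194),(424,172),(449,280),(332,308)]]
print(np.round(C,3)); c=np.mean(C,0); print("mouth",c, [np.linalg.norm(C[i]-C[i-1]) for i in range(4)])
for i in range(4):
    e=C[i]-C[i-1]; print(np.degrees(np.arctan2(e[1],e[0])))
g=(L+R)/2;yaw=np.arctan2(-d[0],d[1]);print("rail mid",g,"cup est from rail",g[:2]-.039*np.array([np.cos(yaw),np.sin(yaw)]))
print("scene proj of mouth",proj("scene",c))
```

```text
bar len 0.3066226078712135 yaw 12.65447362521329
[[ 0.663 -0.008  0.154]
 [ 0.673 -0.067  0.154]
 [ 0.616 -0.078  0.154]
 [ 0.603 -0.018  0.154]]
mouth [ 0.63877959 -0.04298781  0.154     ] [np.float64(0.06076027796988219), np.float64(0.060318481400033604), np.float64(0.05800704646961582), np.float64(0.061386398776579296)]
9.71410172737958
-80.09564904204692
-169.3013281111461
102.47987223248998
rail mid [ 0.67686269 -0.03172126  0.15      ] cup est from rail [ 0.63881004 -0.04026503]
scene proj of mouth [331.17119725 211.03407967]
```

```bash
cat >> h.py <<'E'
from scipy.spatial.transform import Rotation as Ro
def target(g,head,pitch,roll=0):
    """grasp point g, heading/pitch-down/roll about tool z in deg -> TCP pos, R"""
    h,p=np.radians([head,pitch]); z=np.array([np.cos(p)*np.cos(h),np.cos(p)*np.sin(h),-np.sin(p)])
    y=np.array([-np.sin(h),np.cos(h),0]); R=np.c_[np.cross(y,z),y,z]
    R=Ro.from_rotvec(np.radians(roll)*z).as_matrix()@R
    return np.array(g)+.011*z,R
def delta(g,head,pitch,roll=0):
    P,R=target(g,head,pitch,roll); o=bot.get_obs(); C=Ro.from_quat(o["tool_rot"])
    print("shift",np.round(P-o["eef_pos"],4),"turn",np.round((Ro.from_matrix(R)*C.inv()).as_rotvec(degrees=True),1))
def st():
    o=bot.get_obs(); C=Ro.from_quat(o["tool_rot"]).as_matrix(); z=C[:,2]
    print("t",round(o["clock"],2),"grasp",np.round(o["eef_pos"]-.011*z,4),"z",np.round(z,3),"y",np.round(C[:,1],3),"q",np.round(o["joint_pos"],2),"F",np.round(o["ft_force"],1),"w",round(o["grip_width"],4))
E
python3 - <<'E'
from h import *
st()
t=target([0,0,0],11,45)[1][:,2]
g=np.array([.636,-.0425,.131]); print(g-.13*t); delta(g-.13*t,11,45)
E
```

```text
t 0.1 grasp [0.1451 0.478  0.2495] z [-0.001 -0.002 -1.   ] y [ 0.291  0.957 -0.002] q [1.28 0.24 0.   1.34 0.   1.57] F [-1.   0.2 -0.5] w 0.0854
[ 0.54576502 -0.0600399   0.22292388]
shift [ 0.4083 -0.5365 -0.0234] turn [ -2.2 -45.4  26.5]
```

```bash
python3 -m jog '[[[0.2,-0.25,0.08,-1,-20,12,0],[0.2,-0.25,0.08,-1,-20,12,0],[0.2,-0.25,0.08,-1,-20,12,0],[0.2,-0.25,0.08,-1,-20,12,0],[0.2,-0.25,0.08,-1,-20,12,0],[0.2,-0.25,0.08,-1,-20,12,0],[0.2,-0.25,0.08,-1,-20,12,0],[0.2,-0.25,0.08,-1,-20,12,0],[0.2,-0.25,0.08,-1,-20,12,0]]]'; python3 -c "
from h import *
st(); t=target([0,0,0],11,45)[1][:,2]
delta(np.array([.636,-.0425,.131])-.13*t,11,45)"
```

```text
clock: 0.85
eef_pos: [0.349, 0.2233, 0.3216]
tool_rot: [0.047, 0.983, 0.016, 0.175]
ft_force: [-0.5, 0.1, -0.2]
grip_width: 0.0856
t 0.85 grasp [0.3452 0.2231 0.3319] z [ 0.346  0.016 -0.938] y [0.086 0.995 0.049] q [ 0.73 -0.18 -0.28  1.19 -0.22  0.79] F [-0.5  0.1 -0.2] w 0.0856
shift [ 0.2044 -0.2818 -0.1064] turn [ -1.4 -25.1  15.1]
```

```bash
python3 -m jog '[[[0.2,-0.28,-0.05,-1.4,-25,15,0],[0.2,-0.28,-0.05,-1.4,-25,15,0],[0.2,-0.28,-0.05,-1.4,-25,15,0],[0.2,-0.28,-0.05,-1.4,-25,15,0],[0.2,-0.28,-0.05,-1.4,-25,15,0],[0.2,-0.28,-0.05,-1.4,-25,15,0],[0.2,-0.28,-0.05,-1.4,-25,15,0],[0.204,-0.282,-0.106,-1.4,-25.1,15.1,0],[0.204,-0.282,-0.106,-1.4,-25.1,15.1,0],[0.204,-0.282,-0.106,-1.4,-25.1,15.1,0]]]'; python3 -c "
from h import *
st(); M=bot.camera_model('wrist'); cv2.imwrite('pics/w1.png',bot.camera('wrist'))
import pickle; pickle.dump(M,open('w1.pkl','wb')); print(proj('wrist',[.639,-.0425,.154],M))
delta(np.array([.636,-.0425,.131]),11,45)"
```

```text
clock: 1.68
eef_pos: [0.5486, -0.0565, 0.2079]
tool_rot: [-0.092, 0.922, 0.036, 0.375]
ft_force: [0.2, 0.7, -0.6]
grip_width: 0.0853
t 1.68 grasp [ 0.5411 -0.0579  0.2157] z [ 0.685  0.135 -0.716] y [-0.196  0.981 -0.003] q [-0.27 -0.04 -0.71  0.18  0.32 -0.35] F [ 0.2  0.7 -0.6] w 0.0853
[317.70931988 232.39712825]
shift [ 0.0954  0.015  -0.0839] turn [ 0.3 -0.8 -0.3]
```

View pics/w1.png

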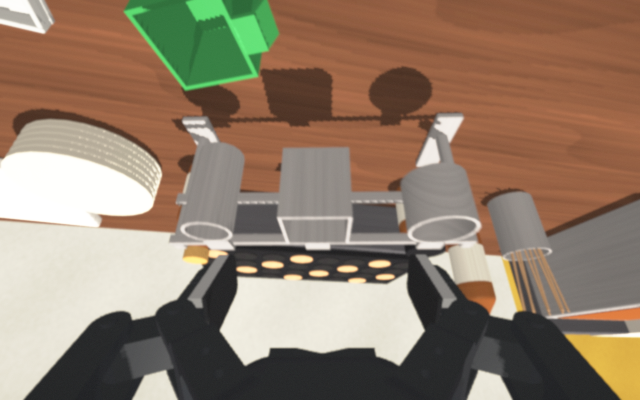

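The wrist view shows the egg cup centred between the jaws, with its mouth at about (316,229) against a predicted (318,232). Its rim is level in the image, so the yaw is right. Approaching now.

```bash
python3 -m jog '[[[0.025,0.004,-0.022,0.3,-0.8,-0.3,0],[0.05,0.008,-0.044,0.3,-0.8,-0.3,0],[0.07,0.011,-0.062,0.3,-0.8,-0.3,0],[0.085,0.0135,-0.075,0.3,-0.8,-0.3,0],[0.0955,0.015,-0.084,0.3,-0.8,-0.3,0],[0.0955,0.015,-0.084,0.3,-0.8,-0.3,0],[0.0955,0.015,-0.084,0.3,-0.8,-0.3,0]]]'; python3 -c "
from h import *
st(); print(bot.camera_model('wrist')['T'][:3,3]);M=bot.camera_model('wrist'); cv2.imwrite('pics/w2.png',bot.camera('wrist'))
delta(np.array([.636,-.0425,.131]),11,45)"
```

```text
clock: 2.32
eef_pos: [0.6443, -0.0372, 0.1287]
tool_rot: [-0.092, 0.918, 0.037, 0.384]
ft_force: [-0.3, 1.0, -0.3]
grip_width: 0.0852
t 2.32 grasp [ 0.6366 -0.0387  0.1364] z [ 0.699  0.139 -0.702] y [-0.197  0.98  -0.002] q [-0.18  0.27 -0.65 -0.11  0.26 -0.27] F [-0.3  1.  -0.3] w 0.0852
[ 0.49718441 -0.06693593  0.16757802]
shift [-0.0006 -0.0034 -0.0062] turn [ 0.   0.5 -0.3]
```

View pics/w2.png

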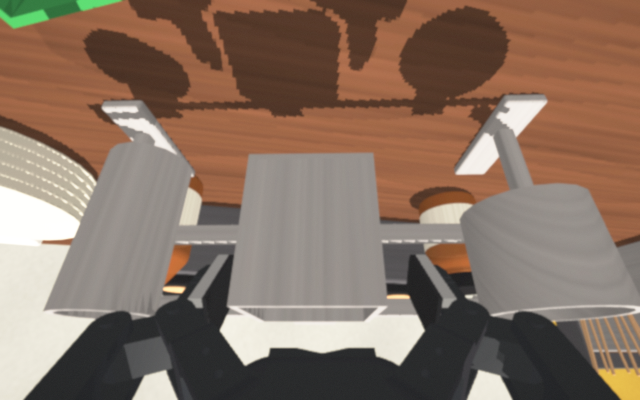

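```bash
python3 -m jog '[[[0,0,0,0,0,0,0],[0,0,0,0,0,0,0],[0,0,0,0,0,0,0]]]'; python3 -c "
from h import *
st(); delta(np.array([.636,-.0425,.131]),11,45)"
```

```text
clock: 2.62
eef_pos: [0.6447, -0.0387, 0.1306]
tool_rot: [-0.091, 0.917, 0.036, 0.386]
ft_force: [0.1, -0.8, 0.1]
grip_width: 0.0856
t 2.62 grasp [ 0.637  -0.0402  0.1383] z [ 0.702  0.137 -0.699] y [-0.195  0.981 -0.004] q [-0.18  0.27 -0.65 -0.11  0.26 -0.27] F [ 0.1 -0.8  0.1] w 0.0856
shift [-0.001  -0.0023 -0.0074] turn [ 0.1  0.7 -0.3]
```

```bash
python3 -m jog '[[[0,-0.004,-0.007,0,0.5,0,0],[0,-0.004,-0.007,0,0.5,0,0],[0,-0.004,-0.007,0,0.5,0,0],[0,-0.004,-0.007,0,0.5,0,255],[0,-0.004,-0.007,0,0.5,0,255],[0,-0.004,-0.007,0,0.5,0,255],[0,-0.004,-0.007,0,0.5,0,255],[0,-0.004,-0.007,0,0.5,0,255],[0,-0.004,-0.007,0,0.5,0,255]]]'; python3 -c "
from h import *
st()"
```

```text
clock: 3.37
eef_pos: [0.6445, -0.0426, 0.1225]
tool_rot: [-0.091, 0.919, 0.037, 0.381]
ft_force: [-5.6, -0.3, 3.8]
grip_width: 0.0594
t 3.37 grasp [ 0.6369 -0.0441  0.1303] z [ 0.694  0.138 -0.706] y [-0.196  0.981 -0.001] q [-0.19  0.28 -0.65 -0.11  0.27 -0.28] F [-5.6 -0.3  3.8] w 0.0594
```

```bash
python3 -m jog '[[[0,0,0.01,0,0,0,255],[0,0,0.02,0,0,0,255],[0,0,0.03,0,0,0,255],[0,0,0.04,0,0,0,255],[0,0,0.055,0,0,0,255],[0,0,0.07,0,0,0,255],[0,0,0.085,0,0,0,255],[0,0,0.1,0,0,0,255],[0,0,0.12,0,0,0,255],[0,0,0.12,0,0,0,255]]]'; python3 -c "
from h import *
st(); cv2.imwrite('pics/s2.png',np.vstack([bot.camera('wrist')[150:],bot.camera('top')[80:280]]))"
```

```text
clock: 4.2
eef_pos: [0.6471, -0.0429, 0.2473]
tool_rot: [-0.092, 0.918, 0.036, 0.385]
ft_force: [0.6, -1.1, -0.3]
grip_width: 0.0592
t 4.2 grasp [ 0.6394 -0.0444  0.255 ] z [ 0.7    0.137 -0.701] y [-0.196  0.981 -0.004] q [-0.19  0.09 -0.48  0.25  0.27 -0.28] F [ 0.6 -1.1 -0.3] w 0.0592
```

View pics/s2.png

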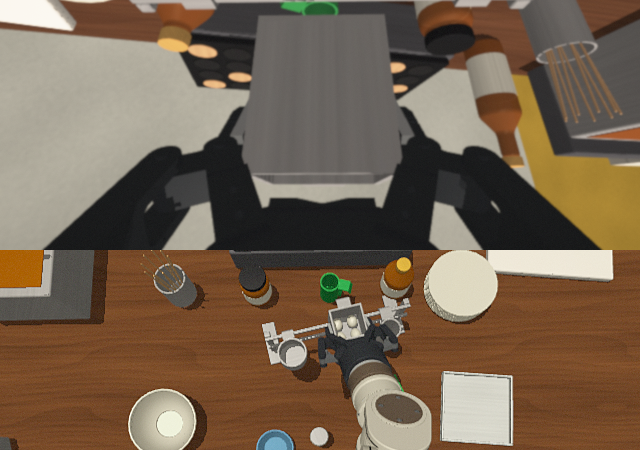

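```bash
python3 -c "
from h import *
delta([.495,.367,.23],36.5,45)"
```

```text
shift [-0.1437  0.4142 -0.0203] turn [ 0.1  0.1 25.2]
```

```bash
python3 -m jog '[[[-0.005,0.015,0,0,0,1,255],[-0.014,0.04,0,0,0,2.5,255],[-0.024,0.07,0,0,0,4,255],[-0.035,0.1,0,0,0,6,255],[-0.048,0.135,0,0,0,8,255],[-0.06,0.17,0,0,0,10,255],[-0.072,0.205,-0.005,0,0,13,255],[-0.084,0.24,-0.01,0,0,15,255],[-0.096,0.275,-0.015,0,0,17,255],[-0.108,0.31,-0.02,0,0,19,255]]]'; python3 -m jog '[[[-0.012,0.035,0,0,0,2,255],[-0.022,0.063,0,0,0,4,255],[-0.03,0.085,0,0,0,5,255],[-0.036,0.104,0,0,0,6.2,255],[-0.036,0.104,0,0,0,6.2,255],[-0.036,0.104,0,0,0,6.2,255]]]'; python3 -c "
from h import *
st(); delta([.495,.367,.2],36.5,45);
for r in (60,120,178): delta([.495,.367,.2],36.5,45,r)"
```

```text
clock: 5.13
eef_pos: [0.534, 0.2689, 0.2194]
tool_rot: [-0.243, 0.892, 0.1, 0.368]
ft_force: [1.0, 0.3, -1.0]
grip_width: 0.0597
clock: 5.63
eef_pos: [0.4989, 0.3719, 0.2197]
tool_rot: [-0.291, 0.878, 0.119, 0.362]
ft_force: [-0.1, -0.4, -0.5]
grip_width: 0.0594
t 5.63 grasp [0.4926 0.3673 0.2275] z [ 0.566  0.42  -0.709] y [-0.597  0.803 -0.002] q [ 0.64  0.05 -0.6   0.13 -0.    0.  ] F [-0.1 -0.4 -0.5] w 0.0594
shift [ 0.0024 -0.0003 -0.0275] turn [ 0.2 -0.1 -0.1]
shift [ 0.0024 -0.0003 -0.0275] turn [ 34.2  25.1 -42.6]
shift [ 0.0024 -0.0003 -0.0275] turn [ 68.2  50.4 -85.1]
shift [ 0.0024 -0.0003 -0.0275] turn [ 101.1   74.8 -126.2]
```

```bash
python3 -m jog '[[[0.002,0,-0.005,6,4.4,-7.4,255],[0.002,0,-0.01,10,7.4,-12.5,255],[0.002,0,-0.015,14,10.3,-17.4,255],[0.002,0,-0.015,18,13.2,-22.4,255],[0.002,0,-0.015,22,16.2,-27.4,255],[0.002,0,-0.015,26,19.1,-32.4,255],[0.002,0,-0.015,30,22,-37.4,255],[0.002,0,-0.015,34.2,25.1,-42.6,255],[0.002,0,-0.015,34.2,25.1,-42.6,255]]]'; python3 -m jog '[[[0,0,0,4,2.9,-5,255],[0,0,0,8,5.9,-10,255],[0,0,0,12,8.8,-15,255],[0,0,0,16,11.8,-20,255],[0,0,0,20,14.7,-25,255],[0,0,0,24,17.6,-30,255],[0,0,0,28,20.6,-35,255],[0,0,0,32,23.5,-39.9,255],[0,0,0,34.2,25.1,-42.6,255],[0,0,0,34.2,25.1,-42.6,255]]]';  python3 -c "
from h import *
st(); delta([.495,.367,.18],36.5,45,174);delta([.495,.367,.13],36.5,45,174)"
```

```text
clock: 6.38
eef_pos: [0.5024, 0.3697, 0.2057]
tool_rot: [0.193, 0.904, 0.284, 0.255]
ft_force: [-0.2, 0.5, -0.6]
grip_width: 0.0592
clock: 7.22
eef_pos: [0.5024, 0.3698, 0.2058]
tool_rot: [0.619, 0.687, 0.372, 0.08]
ft_force: [-0.2, -0.3, -1.3]
grip_width: 0.0593
t 7.22 grasp [0.4961 0.3652 0.2136] z [ 0.57   0.412 -0.711] y [ 0.791 -0.043  0.61 ] q [ 0.64  0.08 -0.62  0.09 -0.01  2.1 ] F [-0.2 -0.3 -1.3] w 0.0593
shift [-0.0012  0.0019 -0.0335] turn [ 30.9  22.3 -37.8]
shift [-0.0012  0.0019 -0.0835] turn [ 30.9  22.3 -37.8]
```

```bash
python3 -m jog '[[[0,0.002,-0.007,3.1,2.2,-3.8,255],[0,0.002,-0.014,6.2,4.5,-7.6,255],[0,0.002,-0.021,9.3,6.7,-11.3,255],[0,0.002,-0.028,12.4,8.9,-15.1,255],[0,0.002,-0.035,15.5,11.2,-18.9,255],[0,0.002,-0.042,18.5,13.4,-22.7,255],[0,0.002,-0.049,21.6,15.6,-26.5,255],[0,0.002,-0.056,24.7,17.8,-30.2,255],[0,0.002,-0.063,27.8,20.1,-34,255],[0,0.002,-0.065,30.9,22.3,-37.8,255]]]'; python3 -m jog '[[[0,0,0,0,0,0,255],[0,0,0,0,0,0,255]]]';  python3 -c "
from h import *
st(); cv2.imwrite('pics/s3.png',np.vstack([bot.camera('scene')[20:220,250:570],bot.camera('top')[150:350,30:350]]))
for p in (30,15,8): delta([.495,.367,.135],36.5,p,174)"
```

```text
clock: 8.05
eef_pos: [0.5019, 0.3717, 0.1398]
tool_rot: [0.862, 0.334, 0.369, -0.099]
ft_force: [-0.4, 0.3, -2.2]
grip_width: 0.0593
clock: 8.22
eef_pos: [0.5026, 0.3726, 0.1415]
tool_rot: [0.86, 0.337, 0.37, -0.099]
ft_force: [0.0, -1.0, -2.4]
grip_width: 0.0593
t 8.22 grasp [0.4963 0.368  0.1493] z [ 0.57   0.419 -0.707] y [ 0.652 -0.754  0.08 ] q [ 0.64  0.2  -0.71 -0.12 -0.    3.03] F [ 0.  -1.  -2.4] w 0.0593
shift [-0.0003 -0.0004 -0.0129] turn [  9.1 -11.8  -0. ]
shift [ 0.0006  0.0002 -0.0103] turn [ 18.  -23.8  -0. ]
shift [ 0.0008  0.0004 -0.009 ] turn [ 22.2 -29.5   0. ]
```

View pics/s3.png

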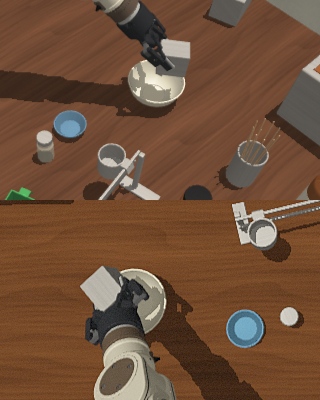

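```bash
python3 -c "
from h import *
print(proj('top',[.496,.368,.149]),proj('top',[.483,.358,.06]),proj('scene',[.483,.358,.06]))
im=cv2.imread('pics/scene0.png');h=cv2.cvtColor(im,cv2.COLOR_BGR2HSV);m=((h[...,1]<60)&(h[...,2]>120)).astype(np.uint8);k=0*m;k[70:140,365:445]=m[70:140,365:445]
c=max(cv2.findContours(k,0,2)[0],key=cv2.contourArea);print(cv2.fitEllipse(c),cv2.boundingRect(c))"
```

```text
[141.92354079 243.73384015] [161.67276021 252.47273574] [406.40821197  99.96246583]
((405.9535827636719, 101.07014465332031), (43.660987854003906, 56.5368766784668), 98.8010482788086) (378, 79, 57, 45)
```

```bash
python3 -m jog '[[[0,0,-0.002,2,-2.6,0,255],[0,0,-0.004,4,-5.2,0,255],[0,0,-0.006,6,-7.9,0,255],[0,0,-0.008,8,-10.5,0,255],[0,0,-0.01,10,-13.1,0,255],[0,0,-0.01,12,-15.8,0,255],[0,0,-0.01,14,-18.4,0,255],[0,0,-0.01,16,-21,0,255],[0,0,-0.01,18,-23.8,0,255],[0,0,-0.01,18,-23.8,0,255]]]';  python3 -m jog '[[[0,0,0,0,0,0,255],[0,0,0,0,0,0,255],[0,0,0,0,0,0,255],[0,0,0,0,0,0,255],[0,0,0,0,0,0,255],[0,0,0,0,0,0,255]]]'; python3 -c "
from h import *
st(); cv2.imwrite('pics/s4.png',cv2.resize(np.hstack([bot.camera('scene')[50:170,330:490],bot.camera('top')[190:310,90:250]]),None,fx=2.5,fy=2.5))
delta([.495,.367,.135],36.5,0,174)"
```

```text
clock: 9.15
eef_pos: [0.5019, 0.3727, 0.1262]
tool_rot: [0.742, 0.288, 0.584, -0.16]
ft_force: [-0.8, -0.1, -2.6]
grip_width: 0.0595
clock: 9.65
eef_pos: [0.5032, 0.3737, 0.1346]
tool_rot: [0.739, 0.287, 0.588, -0.161]
ft_force: [-0.5, 0.7, -0.6]
grip_width: 0.0595
t 9.65 grasp [0.4947 0.3674 0.1374] z [ 0.777  0.576 -0.256] y [ 0.613 -0.784  0.099] q [ 0.64  0.69 -1.08 -1.51 -0.    3.04] F [-0.5  0.7 -0.6] w 0.0595
shift [ 0.0008 -0.0001  0.0013] turn [  8.8 -12.1  -0. ]
```

View pics/s4.png

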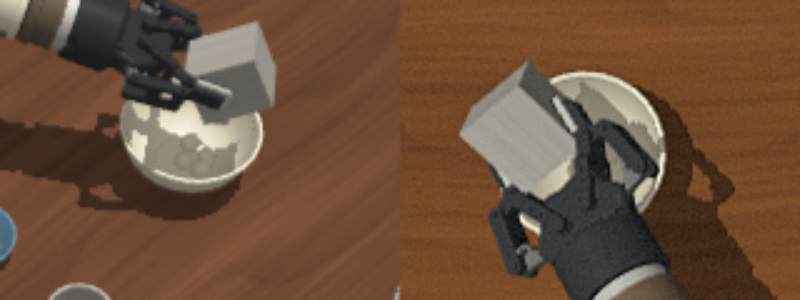

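Eggs lie in the bowl at crop px (190,150), at least three of them. I'll tilt 10° further to be sure, then lift away and count.

```bash
python3 -m jog '[[[0,0,0.003,2.5,-3.4,0,255],[0,0,0.006,5,-6.8,0,255],[0,0,0.008,6,-8.2,0,255],[0,0,0.008,6,-8.2,0,255],[0,0,0.008,6,-8.2,0,255],[0,0,0.008,6,-8.2,0,255]]]';  python3 -m jog '[[[0,0,0.02,-2,2.6,0,255],[0,0,0.045,-5,6.6,0,255],[0,0,0.07,-9,11.8,0,255],[0,0,0.1,-13,17,0,255],[0,0,0.13,-17,22.3,0,255],[0,0,0.13,-21,27.6,0,255],[0,0,0.13,-24,32,0,255],[0,0,0.13,-24,32,0,255]]]'; python3 -c "
from h import *
st(); 
for r in (120,60,0): delta([.44,.25,.27],36.5,45,r)"
```

```text
clock: 10.25
eef_pos: [0.5041, 0.3744, 0.1399]
tool_rot: [0.687, 0.267, 0.652, -0.179]
ft_force: [-1.0, -0.1, -0.2]
grip_width: 0.0594
clock: 10.92
eef_pos: [0.5116, 0.38, 0.248]
tool_rot: [0.79, 0.308, 0.511, -0.138]
ft_force: [0.5, 0.4, -0.9]
grip_width: 0.0598
t 10.92 grasp [0.5037 0.3742 0.2529] z [ 0.722  0.534 -0.439] y [ 0.629 -0.772  0.096] q [ 0.64  0.08 -0.85 -0.48 -0.    3.04] F [ 0.5  0.4 -0.9] w 0.0598
shift [-0.0654 -0.1254  0.0142] turn [-45.8 -12.1  31.5]
shift [-0.0654 -0.1254  0.0142] turn [-82.  -45.4  66.4]
shift [-0.0654 -0.1254  0.0142] turn [-114.7  -82.9  101.1]
```

```bash
python3 -m jog '[[[-0.01,-0.02,0,-4,-2.9,5,255],[-0.02,-0.04,0,-8,-5.9,10,255],[-0.03,-0.06,0,-12,-8.8,15,255],[-0.04,-0.08,0,-16,-11.8,20,255],[-0.05,-0.1,0,-20,-14.7,25,255],[-0.06,-0.12,0,-24,-17.6,30,255],[-0.06,-0.125,0,-28,-20.6,35,255],[-0.06,-0.125,0,-32,-23.5,39.9,255],[-0.06,-0.125,0,-34.2,-25.1,42.6,255]]]'; python3 -m jog '[[[0,-0.02,0,-4,-2.9,5,255],[0,-0.04,0,-8,-5.9,10,255],[0,-0.06,0,-12,-8.8,15,255],[0,-0.08,0,-16,-11.8,20,255],[0,-0.1,0,-20,-14.7,25,255],[0,-0.12,0,-24,-17.6,30,255],[0,-0.14,0,-28,-20.6,35,255],[0,-0.15,0,-32,-23.5,39.9,255],[0,-0.15,0,-34.2,-25.1,42.6,255]]]'; python3 -c "
from h import *
st(); cv2.imwrite('pics/s5.png',cv2.resize(np.hstack([bot.camera('scene')[60:160,340:470],bot.camera('top')[200:300,100:230]]),None,fx=3,fy=3))
delta([.45,.05,.27],0,45,0)"
```

```text
clock: 11.67
eef_pos: [0.4529, 0.2548, 0.2477]
tool_rot: [0.505, 0.723, 0.471, -0.01]
ft_force: [0.8, 0.5, -1.4]
grip_width: 0.0598
clock: 12.42
eef_pos: [0.4528, 0.1037, 0.2468]
tool_rot: [0.108, 0.937, 0.312, 0.114]
ft_force: [0.2, 0.3, -1.3]
grip_width: 0.0592
t 12.42 grasp [0.4497 0.0976 0.2553] z [ 0.281  0.56  -0.78 ] y [0.131 0.782 0.609] q [-0.17 -0.01 -0.45  0.9   0.64  0.14] F [ 0.2  0.3 -1.3] w 0.0592
shift [ 0.0046 -0.056   0.0144] turn [-39.2 -29.9  -2.4]
```

View pics/s5.png

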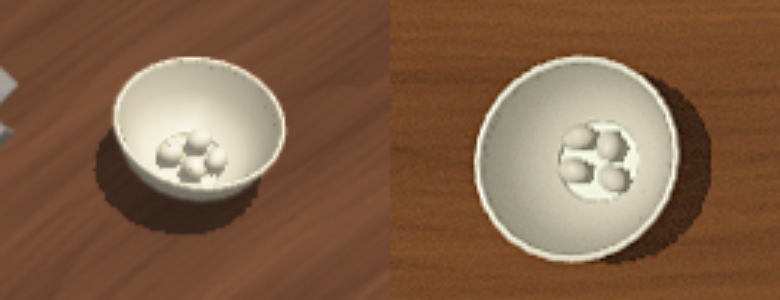

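All four eggs are on the bowl's floor, and the bowl hasn't moved. Next, the tray.

```bash
python3 -c "
from h import *
delta([.48,-.1,.29],-15,45,0)"
```

```text
shift [ 0.0343 -0.208   0.0344] turn [-42.9 -24.6 -16.4]
```

```bash
python3 -m jog '[[[0.034,-0.025,0.03,-43,-25,-16,255],[0.034,-0.05,0.034,-43,-25,-16,255],[0.034,-0.075,0.034,-43,-25,-16,255],[0.034,-0.1,0.034,-43,-25,-16,255],[0.034,-0.13,0.034,-43,-25,-16,255],[0.034,-0.16,0.034,-43,-25,-16,255],[0.034,-0.19,0.034,-43,-25,-16,255],[0.034,-0.208,0.034,-43,-25,-16,255]]]'; python3 -c "
from h import *
st(); delta([.5045,-.348,.2],-34.6,45)"
```

```text
clock: 13.18
eef_pos: [0.4836, -0.1013, 0.2776]
tool_rot: [0.118, 0.916, -0.05, 0.38]
ft_force: [-1.0, 0.3, -1.7]
grip_width: 0.0594
t 13.18 grasp [ 0.4761 -0.0993  0.2853] z [ 0.684 -0.181 -0.706] y [ 0.254  0.967 -0.003] q [-0.17 -0.3  -0.73  0.36 -0.06  0.06] F [-1.   0.3 -1.7] w 0.0594
shift [ 0.0273 -0.2511 -0.0853] turn [  0.2   0.  -19.9]
```

```bash
python3 -m jog '[[[0.003,-0.03,0,0,0,-3,255],[0.007,-0.065,0,0,0,-6,255],[0.011,-0.1,0,0,0,-9,255],[0.015,-0.135,-0.01,0,0,-12,255],[0.019,-0.17,-0.025,0,0,-14,255],[0.023,-0.205,-0.045,0,0,-16,255],[0.025,-0.23,-0.065,0,0,-18,255],[0.027,-0.245,-0.08,0,0,-19.5,255],[0.027,-0.25,-0.085,0,0,-19.9,255],[0.027,-0.25,-0.085,0,0,-19.9,255]]]'; python3 -m jog '[[[0,0,-0.02,0,0,0,255],[0,0,-0.04,0,0,0,255],[0,0,-0.06,0,0,0,255],[0,0,-0.08,0,0,0,255],[0,0,-0.1,0,0,0,255],[0,0,-0.11,0,0,0,255],[0,0,-0.115,0,0,0,255],[0,0,-0.115,0,0,0,255],[0,0,-0.115,0,0,0,255],[0,0,-0.115,0,0,0,255]]]'; python3 -c "
from h import *
st(); delta([.5045,-.348,.0505],-34.6,45);i=np.hstack([bot.camera('scene')[180:350,100:330],bot.camera('top')[150:320,400:630]]);cv2.imwrite('pics/s6.png',cv2.resize(i,None,fx=1.7,fy=1.7))"
```

```text
clock: 14.02
eef_pos: [0.5124, -0.3511, 0.1922]
tool_rot: [0.275, 0.883, -0.113, 0.364]
ft_force: [-0.4, -0.6, -0.8]
grip_width: 0.0593
clock: 14.85
eef_pos: [0.5152, -0.3521, 0.0818]
tool_rot: [0.273, 0.882, -0.115, 0.367]
ft_force: [0.5, 0.8, 0.5]
grip_width: 0.0593
t 14.85 grasp [ 0.5088 -0.3476  0.0895] z [ 0.585 -0.403 -0.704] y [ 0.566  0.824 -0.002] q [-0.6   0.33 -0.78 -0.32 -0.    0.  ] F [0.5 0.8 0.5] w 0.0593
shift [-0.0043 -0.0004 -0.0391] turn [ 0.2  0.1 -0.1]
```

View pics/s6.png

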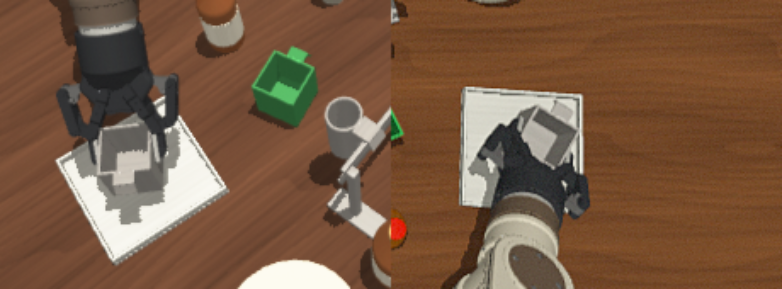

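The cup is empty, upright and centred over the tray. Lowering it.

```bash
python3 -m jog '[[[-0.002,0,-0.01,0,0,0,255],[-0.004,0,-0.02,0,0,0,255],[-0.004,0,-0.027,0,0,0,255],[-0.004,0,-0.032,0,0,0,255],[-0.004,0,-0.034,0,0,0,255],[-0.004,0,-0.034,0,0,0,255],[-0.004,0,-0.034,0,0,0,255]]]'; python3 -m jog '[[[0,0,-0.001,0,0,0,255],[0,0,-0.002,0,0,0,255],[0,0,-0.003,0,0,0,255],[0,0,-0.004,0,0,0,255],[0,0,-0.004,0,0,0,255],[0,0,-0.004,0,0,0,255]]]'; python3 -c "
from h import *
st()"
```

```text
clock: 15.53
eef_pos: [0.5104, -0.3521, 0.0459]
tool_rot: [0.274, 0.882, -0.115, 0.366]
ft_force: [0.0, -0.4, -0.3]
grip_width: 0.0599
clock: 16.03
eef_pos: [0.5114, -0.3526, 0.0436]
tool_rot: [0.273, 0.881, -0.115, 0.367]
ft_force: [-2.1, 1.8, 6.2]
grip_width: 0.0593
t 16.03 grasp [ 0.5049 -0.3481  0.0513] z [ 0.585 -0.404 -0.704] y [ 0.567  0.824 -0.002] q [-0.6   0.43 -0.81 -0.46 -0.   -0.  ] F [-2.1  1.8  6.2] w 0.0593
```

Contact at 6 N with the grasp point at 0.051, matching the expected 0.0505. Releasing and backing out along the tool axis.

```bash
python3 -m jog '[[[0,0,0.001,0,0,0,200],[0,0,0.001,0,0,0,100],[0,0,0.001,0,0,0,0],[0,0,0.001,0,0,0,0],[0,0,0.001,0,0,0,0],[0,0,0.001,0,0,0,0],[0,0,0.001,0,0,0,0]]]'; python3 -c "
from h import *
st()"; python3 -m jog '[[[-0.006,0.004,0.008,0,0,0,0],[-0.017,0.012,0.021,0,0,0,0],[-0.029,0.02,0.036,0,0,0,0],[-0.047,0.032,0.057,0,0,0,0],[-0.064,0.044,0.08,0,0,0,0],[-0.082,0.057,0.1,0,0,0,0],[-0.1,0.069,0.12,0,0,0,0],[-0.11,0.076,0.14,0,0,0,0],[-0.11,0.076,0.16,0,0,0,0],[-0.11,0.076,0.16,0,0,0,0]]]'; python3 -c "
from h import *
st(); a=bot.camera('scene'); b=bot.camera('top');cv2.imwrite('pics/s7.png',np.vstack([a[60:350,100:480],cv2.resize(b[110:310,100:540],(380,173))]))
z=onz('top',0,0,0)"
```

```text
clock: 16.62
eef_pos: [0.51, -0.3518, 0.0424]
tool_rot: [0.274, 0.882, -0.115, 0.365]
ft_force: [-0.5, 0.5, -0.0]
grip_width: 0.0852
t 16.62 grasp [ 0.5036 -0.3474  0.0502] z [ 0.582 -0.402 -0.707] y [ 0.567  0.824 -0.002] q [-0.6   0.42 -0.81 -0.45 -0.   -0.  ] F [-0.5  0.5 -0. ] w 0.0852
clock: 17.45
eef_pos: [0.4017, -0.277, 0.2083]
tool_rot: [0.273, 0.88, -0.116, 0.37]
ft_force: [0.8, -0.8, 1.4]
grip_width: 0.0853
t 17.45 grasp [ 0.3952 -0.2725  0.216 ] z [ 0.588 -0.406 -0.7  ] y [ 0.567  0.824 -0.002] q [-0.6  -0.22 -0.89  0.11 -0.   -0.  ] F [ 0.8 -0.8  1.4] w 0.0853
```

View pics/s7.png

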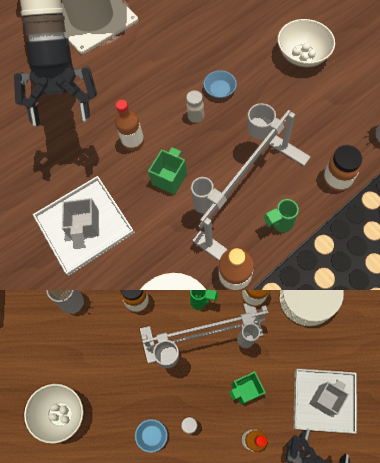

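The cup stands upright near the middle of the tray, four eggs are in the bowl, both empty cups still hang and the bystanders haven't moved. The arm is clear, so I'm letting it settle briefly and handing in.

```bash
python3 -m jog '[[[0,0,0,0,0,0,0],[0,0,0,0,0,0,0],[0,0,0,0,0,0,0],[0,0,0,0,0,0,0],[0,0,0,0,0,0,0],[0,0,0,0,0,0,0]]]'; python3 -c "
from h import *
print(bot.job_done())"
```

```text
clock: 18.05
eef_pos: [0.4, -0.2758, 0.202]
tool_rot: [0.274, 0.883, -0.114, 0.365]
ft_force: [0.3, -0.1, -0.5]
grip_width: 0.0855
the job is handed in; nothing more can be done
None
```

The job is handed in at about 18 s of the 62 s allowed. I gripped the middle hanging cup (the square one with the eggs) with the tool pitched 45° down and lifted it straight off the rail. I tipped it over the bowl, set it in the tray and let go.

- **Eggs:** a close view after pouring showed all four on the bowl's floor and the bowl in place. The last picture agreed.
- **Cup:** it touched the tray floor at about 6 N, with the grasp point at 0.051 m against an expected 0.0505 m. By the arm's pose on release it stands within a few mm of the tray's middle, and it looks upright in both views.
- **Everything else:** in the last picture both empty cups still hang, and the bottle, shaker, dish and green look-alikes appear unmoved. I judged that by eye and did not measure it.
- **Arm:** it is clear of everything, with only sensor noise on the wrist force.

No check failed. The one disagreement was the measured tool position lagging its command by up to about 7 mm, which I corrected before gripping and before setting down.

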